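# Press the fallen label holder home behind the shelf lip

## Task

A yellow label holder has toppled onto its back on the steel shelf. Turn it upright, card facing the robot's side like its two neighbours, and push it down into the gap behind the lip of the label rail until the red spring clip under it is fully down, pressing firmly but without ramming it. Finish while still holding the holder pressed home (if let go, the spring lifts it again), and leave the other things on the shelf where they are.

Things in the scene. Friction and masses are not known exactly. Their poses are not given: they have to be found in the camera images.
- holder: The loose label holder, 40 to 85 g: yellow plastic plate 14 mm thick (its x), 46 mm wide (its y), 88 mm high (its z), white card on its front (-x) face, thumb tab on its back. Origin: centre of its foot; z runs from foot to top. It starts lying on its back, propped on the tab: z leans about 63 degrees from vertical, foot nearer the robot, card facing up.
- holder_tab (a point): Outer end of the thumb tab on the holder's back, at x = 37, y = 0, z = 62 mm in the holder's frame. The tab is 30 mm wide (y) and 6 mm thick (z) and juts out 30 mm from the plate (x = 7 to 37 mm).
- holder_grip (a point): Middle of the plate at z = 66 mm above the foot, on the holder: a good place to pinch it across its two bare side edges (46 mm apart along y).
- rail: Label rail, fixed on the shelf: grey aluminium channel 300 mm long (its y), open upward; front lip on its -x side (robot's side), equal wall on +x. Origin: on the shelf surface under the channel's middle; z up. Channel 18 mm wide in x, centred on x = 0; walls upright to 32 mm, then flared outward to 43 mm high, mouth about 28 mm wide. The seated holder's axes are parallel to the rail's.
- gap (a point): Middle of the free gap of the rail, at the channel's mouth, 43 mm above the shelf over the rail's origin. The gap is 60 mm long in y, between black stops 26 mm high.
- neighbour (a point): Foot of one of two yellow label holders of the same size, fixed in the rail at y = +115 mm (this one) and y = -115 mm; feet 12 mm and tops 100 mm above the shelf, card to -x, tab to +x. The loose holder must end up like them.
- clip (a joint): Downward travel in m of the red spring clip (a 14 x 40 mm block in the middle of the gap): 0 up, 0.010 fully down on its hard stop. The spring pushes up with about 3 N at 0 and 9 N at 0.010, so it carries the holder's weight and must be held down.
- clip_top (a point): Centre of the red clip's top face, where the holder's foot lands: 22 mm above the shelf when up, 12 mm when fully down.
- lever: Orange plastic tire lever lying flat, 145 x 19 x 8 mm, loose bystander. Origin: centre of its underside.
- valve_wrench: Chrome T-shaped valve wrench lying flat, 122 x 45 x 12 mm, loose bystander. Origin: centre of its underside.
- jar: Small closed glass jar standing upright, 50 mm diameter, 60 mm high, loose bystander. Origin: centre of its underside.
- roller: Black rubber roller tool lying flat, about 146 x 50 x 32 mm, loose bystander. Origin: underside, near the middle of its length.
- tin: Blue round tin standing upright, 64 mm diameter, 45 mm high, loose bystander. Origin: centre of its underside.
- patch_box: Small cardboard box, 70 x 45 x 28 mm, loose bystander. Origin: centre of its underside.
Not all that is in view belongs to the job. There is more than one size of the holder; the job needs the largest.

How it is judged:
On the way, in this order (a step that is already met when the one before it is completed fails the run):
1. the label holder is turned upright, not yet down in the rail (angle between holder's own z axis and vertical below 0.3 rad and (horizontal distance between holder and rail above 0.04 m or height (world z) of holder above 0.028 m)), for 0.1 s.
2. the label holder stands behind the lip and the clip is pressed fully down (value of joint clip above 0.008 m and angle between holder's own z axis and vertical below 0.14 rad and x of holder in the frame of rail between -0.006 and 0.006 m and y of holder in the frame of rail between -0.012 and 0.012 m and z of holder in the frame of rail below 0.016 m and x of holder_tab in the frame of rail above 0.025 m), for 0.3 s.
At the end, for the whole second after the job is handed in: Holder upright (8 deg) behind the lip, card to the front, within 6 mm of the channel line and 12 mm of the gap's middle, foot at most 16 mm above the shelf; clip down over 8 of 10 mm; the robot still holds it there (over 1.5 N on it, over 5 N into the rail); all still (all of step 2 and contact force between any of the fingers, the arm and holder above 1.5 N and contact force between holder and rail above 5 N and linear speed of holder below 0.02 m/s); the arm keeps its last pose, push and grip.
It fails at once if the label holder is rammed into the rail with more than 70 N (contact force between holder and rail above 70 N).
It fails at once if another loose thing on the shelf is shifted by more than 30 mm (distance of any of lever, valve_wrench, jar, roller, tin, patch_box from where it was at the start of the episode above 0.03 m).
It also fails if it takes over 42 s, if anything falls off the work surface, if the arm or the gripper's body presses on something with over 40 N, if the wrist force passes 120 N, or if a joint passes its speed limit or range.

## Robot

A 7-joint arm with a two-finger parallel gripper is mounted at the origin on the work surface. World frame = base frame: x ahead of the robot, y to its left, z up, the work surface at z = 0. Lengths are in m, angles in rad, forces in N, time in s.
With the tool pointing down it reaches from about 0.425 to 0.8 m from the base axis. Payload 8.3 kg.
Tool frame: the origin (TCP) lies at the very end of the fingers, on their centre line; the grasp point (between the pads) lies 19 mm behind it; x points along the fingers, y is the direction in which the jaws open and shut, and the axes are right-handed (so a half turn about x gives the same grasp; the last joint's range is limited). The gripper opens to 85 mm and grips with 20 to 120 N. Pads are 22 mm wide; open, the fingers measure 114 mm over their backs; the gripper's body (76 mm by 85 mm) begins 54 mm behind the grasp point. The pads swing forward as they close: fully open they stand 13 mm farther back than shut.
Start: joints at [1.225, 0.383, 0.016, 1.37, -0.006, 1.388, -0.046], TCP at [0.174, -0.6, 0.231] pointing down, gripper open.
Joint ranges: [-2.95, 2.95], [-0.25, 2.06], [-1.52, 1.56], [0.18, 2.33], [-1.44, 4.58], [0.02, 2.06], [-3.01, 3.01]. Speed limits (rad/s): [2.39, 2.39, 3.01, 3.01, 3.14, 3.14, 3.14].

## Interface

Orientations are given as a unit quaternion [x, y, z, w].
In Python, from station import robot gives the robot as it stands. The module is installed in compiled form; this text tells all that it offers. Calls block until the motion is done:
- robot.goto(position, orientation): joint-space move of the TCP to a pose.
- robot.move_l(position, attitude=None, max_speed=0.15): straight line of the TCP; attitude=None keeps the orientation; max_speed is the mean speed in m/s.
- robot.move_joints(angles): joint-space move.
- robot.command_gripper(opening, strength=None): finger opening in m; strength is the grip in N (None keeps the last); returns when the fingers have stopped.
- robot.pause(seconds).
- robot.inverse_kinematics(position, orientation): joint angles nearest the present ones, or None.
- robot.capture(name): name is "scene" or "top"; returns a dict with "pixels" (400x640x3 uint8, blue, green, red), "mtx" (3x3 intrinsics, pixels), "T" (4x4, takes a point from camera to world coordinates). Camera axes: x right, y up, looking along -z (the intrinsics and any distortion apply to the point x, -y, -z); pixel columns grow to the right and rows downward; lengths in m; the calibration is good to about 2 mm. A picture is of the moment at which its call begins. There is no depth.
A pose or a line that the arm cannot do raises robot.PlanningError and nothing moves.
- robot.finish_job(): hands the job in, once; it reports no verdict.
Readings, each from a call of its own:
- robot.read_clock(): time.
- robot.read_joint_positions(): joint angles.
- robot.read_joint_velocities(): joint speeds.
- robot.read_tau(): joint torques, N m.
- robot.read_tool_pos(): TCP position.
- robot.read_ee_rot(): TCP orientation.
- robot.read_wrist_force(): force on the tool from outside, world axes, zero at the start.
- robot.read_torque(): the same for the moment, N m.
- robot.read_gripper_width(): finger opening in m.
Only numpy, scipy, OpenCV 4.12 (cv2) and the standard library are available. Lean on these libraries where they do the work, as an engineer would, in place of code of your own. Each camera call takes 0.05 s, during which the arm holds its last target. There are 200 camera calls.

## Working session

There is one attempt and no reset: what is moved stays moved. The work goes in short steps, each a Python script; the robot and the scene stay as the last script left them, time stands still between calls to the robot, and variables do not carry over. Pictures are saved under pics/ and viewed, about 8 in all and at most 12, crops included, and the job is handed in when it is done.

```bash
mkdir -p pics; cat > h.py <<'E'
import numpy as np, cv2
from station import robot
def cap(n):
    c=robot.capture(n); return c['pixels'],np.array(c['mtx']),np.array(c['T'])
def ray(K,T,u,v):
    p=np.linalg.solve(K,[u,v,1.]); d=T[:3,:3]@np.array([p[0],-p[1],-p[2]]); return T[:3,3],d
def onz(K,T,u,v,z):
    o,d=ray(K,T,u,v); return o+d*(z-o[2])/d[2]
def proj(K,T,P):
    q=np.linalg.inv(T)@np.append(P,1); p=K@np.array([q[0],-q[1],-q[2]]); return p[:2]/p[2]
def tri(rs):
    A=np.zeros((3,3));b=np.zeros(3)
    for o,d in rs:
        d=d/np.linalg.norm(d);M=np.eye(3)-np.outer(d,d);A+=M;b+=M@o
    return np.linalg.solve(A,b)
E
python3 - <<'E'
from h import *
for n in ('scene','top'):
    c=robot.capture(n); cv2.imwrite(f'pics/{n}0.png',c['pixels']); print(n,{k:c[k] for k in c if k!='pixels'})
print(robot.read_clock(),robot.read_ee_rot(),robot.read_gripper_width())
E
```

```text
scene {'mtx': array([[457.48431796,   0.        , 317.20724522],
       [  0.        , 457.48431796, 190.92195908],
       [  0.        ,   0.        ,   1.        ]]), 'T': array([[ 0.57425426, -0.46025292,  0.67705191,  1.5749237 ],
       [ 0.81856785,  0.30929298, -0.48402947, -0.74549044],
       [ 0.01336857,  0.83216891,  0.55436106,  0.90869904],
       [ 0.        ,  0.        ,  0.        ,  1.        ]])}
top {'mtx': array([[462.49053959,   0.        , 326.16395775],
       [  0.        , 462.49053959, 202.65955578],
       [  0.        ,   0.        ,   1.        ]]), 'T': array([[-0.01654738,  0.9967699 , -0.07858719,  0.40845055],
       [-0.99985349, -0.01684035, -0.0030666 ,  0.00200791],
       [-0.00438013,  0.07852493,  0.99690253,  1.27944724],
       [ 0.        ,  0.        ,  0.        ,  1.        ]])}
0.1 [-0.69996429 -0.10027258  0.70012801 -0.09907657] 0.08572759300537527
```

View pics/scene0.png

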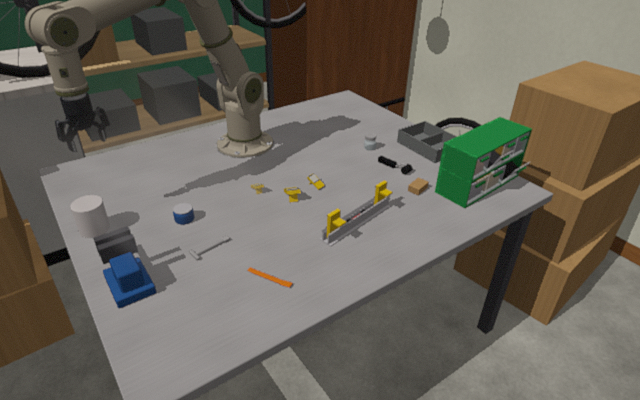

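View pics/top0.png

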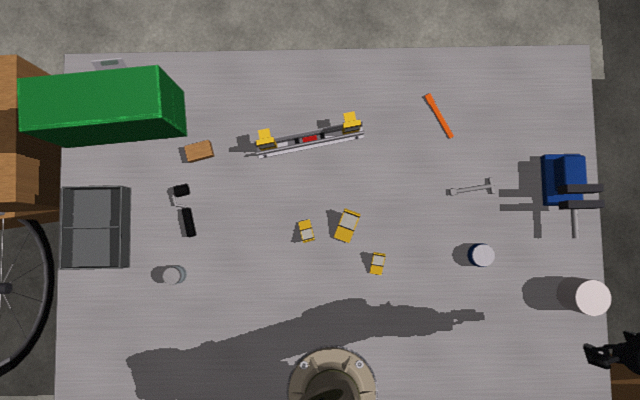

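Candidates for the holder: top (347,226), which is the largest, (307,230) and (377,263), which are smaller decoys, and the two fixed neighbours at (265,137) and (350,122). I choose (347,226) and will check it in a close crop.

```bash
python3 - <<'E'
import cv2,numpy as np
t=cv2.imread('pics/top0.png');s=cv2.imread('pics/scene0.png')
a=cv2.resize(t[195:285,285:395],None,fx=3.6,fy=3.6,interpolation=2)   # 396x324
b=cv2.resize(s[165:215,240:340],None,fx=3.96,fy=3.96,interpolation=2)
c=cv2.resize(t[100:170,240:380],None,fx=3.6,fy=3.6,interpolation=2)
d=cv2.resize(s[170:250,310:405],None,fx=3.2,fy=3.2,interpolation=2)
o=np.zeros((590,800,3),np.uint8)
def put(i,y,x):
    h=min(i.shape[0],590-y);w=min(i.shape[1],800-x);o[y:y+h,x:x+w]=i[:h,:w]
put(a,0,0);put(b,0,400);put(c,330,0);put(d,330,506)
cv2.imwrite('pics/crop1.png',o)
E
```

```text
(no output)
```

View pics/crop1.png

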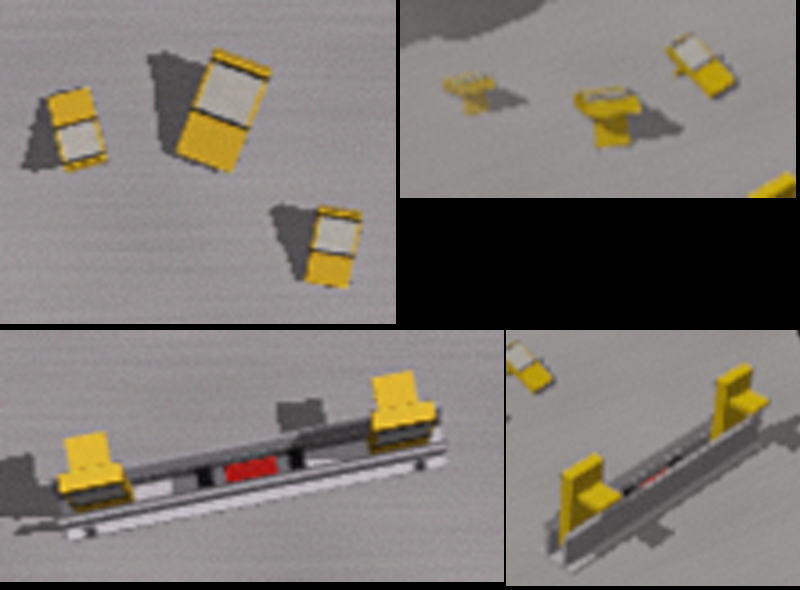

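```bash
cat > meas.py <<'E'
from h import *
def yellow(I):
    h=cv2.cvtColor(I,cv2.COLOR_BGR2HSV); return cv2.inRange(h,(18,120,70),(35,255,255))
def blobs(m,amin):
    n,l,s,c=cv2.connectedComponentsWithStats(m); return [(s[i,4],c[i],l==i) for i in range(1,n) if s[i,4]>=amin]
E
python3 - <<'E'
from meas import *
I,K,T=cap('top')
for b in blobs(yellow(I),30): print('y',b[0],b[1].round(1))
h=cv2.cvtColor(I,cv2.COLOR_BGR2HSV)
red=cv2.inRange(h,(0,150,80),(6,255,255))|cv2.inRange(h,(174,150,80),(180,255,255))
for b in blobs(red[100:180,230:390],15): print('r',b[0],b[1]+[230,100],onz(K,T,*(b[1]+[230,100]),.022))
# neighbours
m=yellow(I); 
nb=[b[1] for b in blobs(m,30) if b[1][1]<160]
nb.sort(key=lambda c:c[0]); P=[onz(K,T,*c,.09) for c in nb]; 
v=P[0]-P[1]; print('sep',np.linalg.norm(v),'mid',(P[0]+P[1])/2,'yaw',np.arctan2(v[1],v[0])-np.pi/2)
# holder: yellow + card
S=h[:,:,1];V=h[:,:,2]
g=m.copy(); g[:200]=0; g[:, :328]=0; g[:,365:]=0; g[255:]=0
pts=cv2.findNonZero(g); hull=cv2.convexHull(pts); r=cv2.minAreaRect(hull); print('rect',r)
c=cv2.boxPoints(r); ctr=c.mean(0); c=ctr+(c-ctr)*(1+1/np.array(min(r[1])))
c=c[np.argsort(c[:,1])]; top=c[:2];bot=c[2:]
pt=np.mean([onz(K,T,*q,.040) for q in top],0); pb=np.mean([onz(K,T,*q,.0125) for q in bot],0)
d=pt-pb; d[2]=0; print('foot front',pb,'top back',pt,'span',np.linalg.norm(d),'yaw h',np.arctan2(d[1],d[0]))
for q in (top,bot): print('w',np.linalg.norm(onz(K,T,*q[0],.03)-onz(K,T,*q[1],.03)))
w=onz(K,T,*top[0],.03)-onz(K,T,*top[1],.03); print('wyaw',np.arctan2(w[1],w[0])-np.pi/2)
E
```

```text
y 211 [350.3 120. ]
y 251 [265.2 138.4]
y 312 [345.1 228.3]
y 111 [304.2 224.5]
y 40 [309.  238.2]
y 44 [377.1 255.1]
y 109 [375.8 269.4]
r 67 [309.1641791 138.2238806] [0.68660988 0.04980563 0.022     ]
sep 0.22740516510179973 mid [0.69561099 0.05049273 0.09      ] yaw 0.19849753766707368
rect ((346.4827575683594, 225.29312133789062), (17.455360412597656, 31.38251304626465), 21.801406860351562)
foot front [ 0.40353571 -0.03099842  0.0125    ] top back [ 0.48549879 -0.06491321  0.04      ] span 0.0887026398466373 yaw h -0.3923300237244468
w 0.04986892890099986
w 0.04961511942875698
wyaw -0.39864136006862405
```

```bash
cat > plan.py <<'E'
from meas import *
from scipy.spatial.transform import Rotation as R
GRIP=np.array([.4626,-.0555,.0362]); HY=-.395; LEAN=np.radians(63)
def hR(yaw,lean): return R.from_euler('z',yaw)*R.from_euler('y',lean)
def pose(grip,yaw,lean,a,s,off=.014):
    """tool pose with pads at grip; a: tool dir from -z toward +x in holder frame"""
    M=hR(yaw,lean).as_matrix(); x,y,z=M.T
    d=-np.cos(a)*z+np.sin(a)*x; ty=s*y
    return grip+off*d, R.from_matrix(np.column_stack([d,ty,np.cross(d,ty)])).as_quat(), d
E
python3 - <<'E'
from plan import *
I,K,T=cap('top'); S,Ks,Ts=cap('scene')
h=cv2.cvtColor(I,cv2.COLOR_BGR2HSV)
w=((h[:,:,2]>195)&(h[:,:,1]<40)).astype(np.uint8); w[:120]=0;w[162:]=0;w[:,:255]=0;w[:,368:]=0
# lip: lowest bright pixel row per column
xs=[];ys=[]
for u in range(262,360):
    v=np.nonzero(w[:,u])[0]
    if len(v): xs.append(u); ys.append(v.max()+.5)
p=cv2.fitLine(np.column_stack([xs,ys]).astype(np.float32),cv2.DIST_HUBER,0,.01,.01).ravel()
A=onz(K,T,p[2]-40*p[0],p[3]-40*p[1],.0);B=onz(K,T,p[2]+40*p[0],p[3]+40*p[1],.0);v=A-B if A[1]>B[1] else B-A
print(len(xs),'lip yaw',np.arctan2(-v[0],v[1]),p)
for yaw in (.185,.198):
  pass
RO=np.array([.6866,.0498,0]);yaw=.19
for nm,img,k,t in (('top',I,K,T),('scene',S,Ks,Ts)):
    f=4; x0,y0,x1,y1=(235,95,385,170) if nm=='top' else (310,165,410,250)
    c=cv2.resize(img[y0:y1,x0:x1],None,fx=f,fy=f,interpolation=2)
    M=hR(yaw,0).as_matrix()
    def L(a,b,col):
        q=[tuple(np.int32(((proj(k,t,RO+M@np.array(e))+.5)-[x0,y0])*f)) for e in (a,b)]
        cv2.line(c,tuple(map(int,q[0])),tuple(map(int,q[1])),col,1)
    for x in(-.014,.014): L((x,-.15,.043),(x,.15,.043),(255,0,0))
    for yy in(-.115,.115):
        for y2 in (-.023,.023): L((-.007,yy+y2,.1),(.007,yy+y2,.1),(0,255,0)); L((-.007,yy+y2,.1),(-.007,yy+y2,.043),(0,255,0))
        for x in(-.007,.007): L((x,yy-.023,.1),(x,yy+.023,.1),(0,255,0))
    for x in(-.007,.007): L((x,-.02,.022),(x,.02,.022),(255,255,0))
    if nm=='top': o=np.zeros((300+340,600,3),np.uint8); o[:300]=c
    else: o[300:,:400]=c
cv2.imwrite('pics/ov1.png',o[:640] if 0 else cv2.resize(o,(560,597)))
q0=np.array(robot.read_joint_positions())
for s in(1,-1):
  for ad in range(0,100,10):
    a=np.radians(ad); r=[]
    M=hR(yaw,0).as_matrix()
    G1=RO+M@[0,0,.012+.066]
    for g,y,l,b in((GRIP,HY,LEAN,0),(GRIP,HY,LEAN,.08),(GRIP+[0,0,.12],HY,LEAN,0),(GRIP+[0.0,0,.12],HY,0,0),(G1+[0,0,.07],yaw,0,0),(G1,yaw,0,0)):
        P,Q,d=pose(g,y,l,a,s); j=robot.inverse_kinematics(P-b*d,Q); r.append('-' if j is None else 'ok')
    print(s,ad,r)
E
```

```text
11 lip yaw 0.18594252171052367 [ 9.799133e-01 -1.994239e-01  3.191000e+02  1.449000e+02]
1 0 ['ok', '-', '-', 'ok', 'ok', 'ok']
1 10 ['ok', 'ok', 'ok', 'ok', 'ok', 'ok']
1 20 ['ok', 'ok', 'ok', 'ok', 'ok', 'ok']
1 30 ['ok', 'ok', 'ok', 'ok', 'ok', 'ok']
1 40 ['ok', 'ok', 'ok', '-', 'ok', 'ok']
1 50 ['ok', 'ok', 'ok', '-', 'ok', 'ok']
1 60 ['ok', 'ok', 'ok', '-', 'ok', 'ok']
1 70 ['ok', 'ok', 'ok', '-', 'ok', 'ok']
1 80 ['ok', 'ok', 'ok', '-', '-', 'ok']
1 90 ['-', '-', 'ok', '-', '-', 'ok']
-1 0 ['ok', '-', '-', 'ok', 'ok', 'ok']
-1 10 ['ok', 'ok', 'ok', 'ok', 'ok', 'ok']
-1 20 ['ok', 'ok', 'ok', 'ok', 'ok', 'ok']
-1 30 ['ok', 'ok', 'ok', 'ok', 'ok', 'ok']
-1 40 ['ok', 'ok', 'ok', '-', 'ok', 'ok']
-1 50 ['ok', 'ok', 'ok', '-', 'ok', 'ok']
-1 60 ['ok', 'ok', 'ok', '-', 'ok', 'ok']
-1 70 ['ok', 'ok', 'ok', '-', 'ok', 'ok']
-1 80 ['ok', 'ok', 'ok', '-', '-', 'ok']
-1 90 ['-', '-', 'ok', '-', '-', 'ok']
```

View pics/ov1.png

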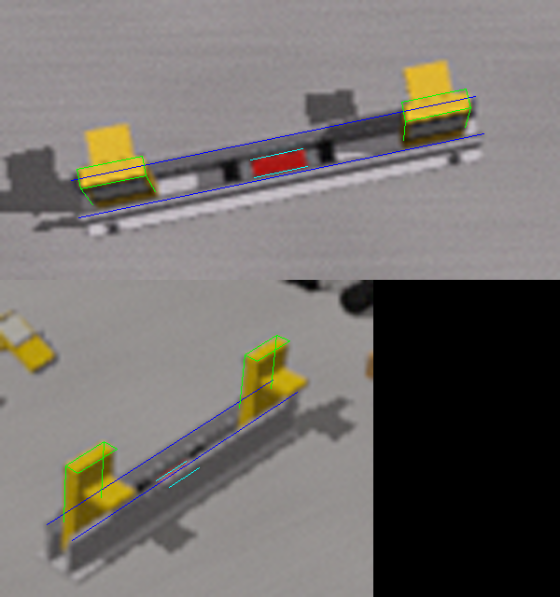

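The crop shows the holder at top (347,226) is clearly the largest: 31x17 px, against about 22x12 px for the decoys, with its card up and foot toward the robot. The overlay puts the rail model on the neighbours in both views, with yaw about 0.186. Next I grasp with the tool tilted, a=30°.

```bash
python3 - <<'E'
from plan import *
a=np.radians(30); off=.022
best=None
q0=np.array(robot.read_joint_positions())
for s in(1,-1):
    P,Q,d=pose(GRIP,HY,LEAN,a,s,off); j=robot.inverse_kinematics(P-.07*d,Q)
    print(s,np.round(j,2)); c=np.abs(np.array(j)-q0).max()
    if best is None or c<best[0]: best=(c,s)
s=best[1]; print('s',s); open('s.txt','w').write(str(s))
P,Q,d=pose(GRIP,HY,LEAN,a,s,off)
for b in (.16,.12,.07):
    if robot.inverse_kinematics(P-b*d,Q) is None: print('no',b); continue
    robot.goto(P-b*d,Q); print(b,robot.read_clock(),robot.read_tool_pos())
    break
robot.move_l(P,Q,.1)
print(robot.read_clock(),robot.read_tool_pos()-P,robot.read_wrist_force())
S,K,T=cap('scene'); I,_,_=cap('top')
c=cv2.resize(S[140:230,240:360],None,fx=4,fy=4,interpolation=2);e=cv2.resize(I[180:270,300:380],None,fx=4,fy=4,interpolation=2)
cv2.imwrite('pics/g1.png',np.hstack([c,e]))
E
```

```text
1 [ 0.57  0.76 -0.64  1.4   0.19  1.64  1.09]
-1 [ 0.35  0.69 -0.29  1.42  0.01  1.61 -1.89]
s 1
0.16 2.5167 [ 0.53192882 -0.08587469  0.15201411]
4.2667 [ 5.19882530e-04 -9.85186321e-05  3.42289899e-04] [-0.44808072  0.09713914 -0.09826267]
```

View pics/g1.png

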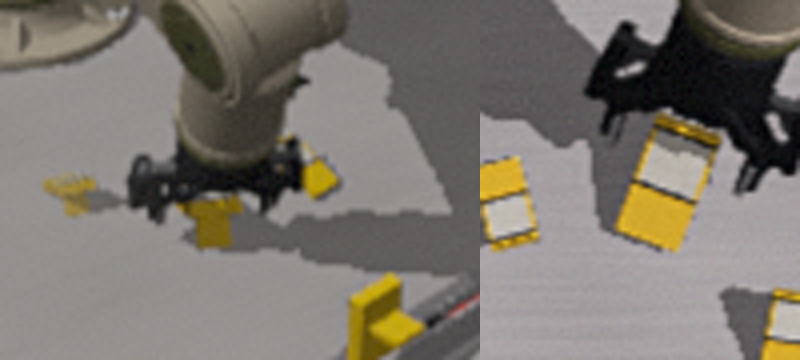

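The fingers straddle the holder: top-view tips are at crop (607,130) and (742,185), on either side of the plate's upper part. I'll close, lift and turn it upright.

```bash
cat >> plan.py <<'E'
A=np.radians(30); OFF=.022; S_=1
RO=np.array([.6866,.0498,0]); RY=.186
E
python3 - <<'E'
from plan import *
robot.command_gripper(.03,70); print('w',robot.read_gripper_width(),robot.read_clock())
P,Q,d=pose(GRIP+[0,0,.10],HY,LEAN,A,S_,OFF)
robot.move_l(P,Q,.12)
print(robot.read_clock(),robot.read_gripper_width(),robot.read_wrist_force())
G=RO+hR(RY,0).as_matrix()@[-.06,0,.066+.105]
P,Q,d=pose(G,RY,0,A,S_,OFF)
robot.goto(P,Q); robot.pause(.2)
print(robot.read_clock(),robot.read_gripper_width(),robot.read_tool_pos()-P,robot.read_wrist_force(),np.round(robot.read_joint_positions(),2))
S,K,T=cap('scene'); I,_,_=cap('top')
cv2.imwrite('pics/s2r.png',S);cv2.imwrite('pics/t2r.png',I)
c=cv2.resize(S[120:260,270:400],None,fx=3,fy=3,interpolation=2);e=cv2.resize(I[80:220,245:375],None,fx=3,fy=3,interpolation=2)
cv2.imwrite('pics/u1.png',np.hstack([c,e]))
E
```

```text
w 0.045212581452209466 4.8167
5.8 0.04496282181019752 [-0.50311455 -0.61062395 -1.5820921 ]
7.0417 0.0450996124375023 [ 0.00010798 -0.00068376 -0.0005361 ] [ 0.36023981  0.39356989 -0.83372052] [ 0.73  0.26 -0.91  1.94  0.32  0.54  1.41]
```

View pics/u1.png

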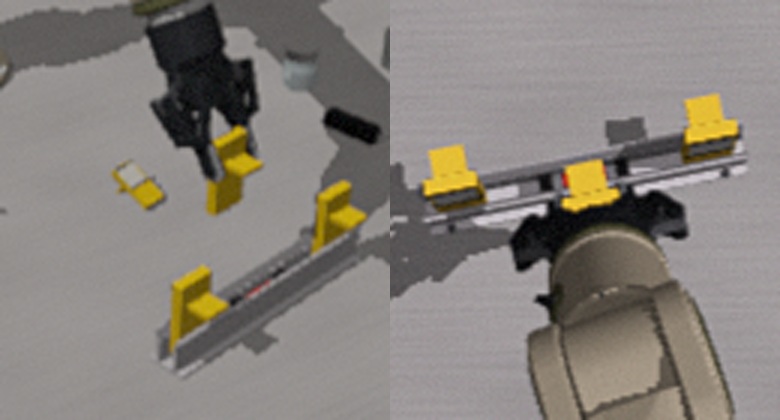

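The holder is upright, with the tab on the far side (scene crop (245,160)) like the neighbours. I'll overlay the expected pose to measure grip error.

```bash
cat >> plan.py <<'E'
def overlay(name,I,K,T,F,yaw,box,f,lean=0):
    """draw holder box at foot F + neighbours"""
    x0,y0,x1,y1=box; c=cv2.resize(I[y0:y1,x0:x1],None,fx=f,fy=f,interpolation=cv2.INTER_CUBIC)
    def bx(O,M,col,zl=0):
        e=[(-.007,.007),(-.023,.023),(zl,.088)]
        V=[np.array([a,b,z]) for a in e[0] for b in e[1] for z in e[2]]
        V2=[np.array([a,b,.065]) for a in(.007,.037) for b in(-.015,.015)]
        def ln(p,q):
            u=[tuple(int(t) for t in ((proj(K,T,O+M@w)+.5)-[x0,y0])*f) for w in(p,q)]; cv2.line(c,*u,col,1)
        for i in range(8):
            for j in range(i): 
                if np.sum(V[i]!=V[j])==1: ln(V[i],V[j])
        for i in range(4):
            for j in range(i):
                if np.sum(V2[i]!=V2[j])==1: ln(V2[i],V2[j])
    bx(F,hR(yaw,lean).as_matrix(),(255,0,255))
    M=hR(RY,0).as_matrix()
    for y in(-.115,.115): bx(RO+M@[0,y,.012],M,(0,255,0),.03)
    return c
E
python3 - <<'E'
from plan import *
F=RO+hR(RY,0).as_matrix()@[-.06,0,.105]
_,K,T=cap('scene'); _,k,t=cap('top'); S=cv2.imread('pics/s2r.png');I=cv2.imread('pics/t2r.png')
c=overlay('s',S,K,T,F,RY,(318,158,396,248),6); e=overlay('t',I,k,t,F,RY,(250,105,375,165),6)
o=np.zeros((540,800,3),np.uint8); o[:,:468]=c; e2=cv2.resize(I[130:152,295:325],None,fx=10,fy=10)
cv2.imwrite('pics/ov2s.png',c)
e=overlay('t',I,k,t,F,RY,(250,105,375,165),6); cv2.imwrite('pics/ov2t.png',e)
E
```

```text
(no output)
```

View pics/ov2s.png

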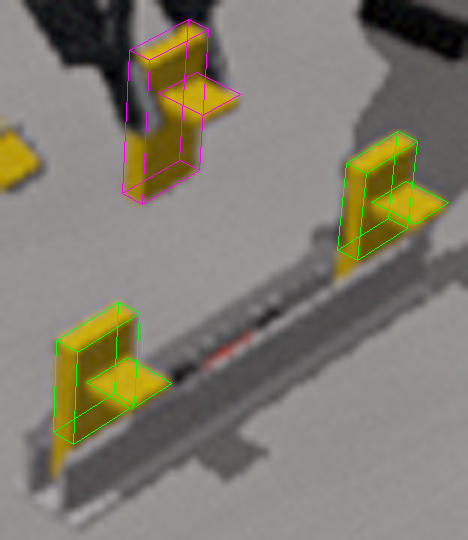

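View pics/ov2t.png

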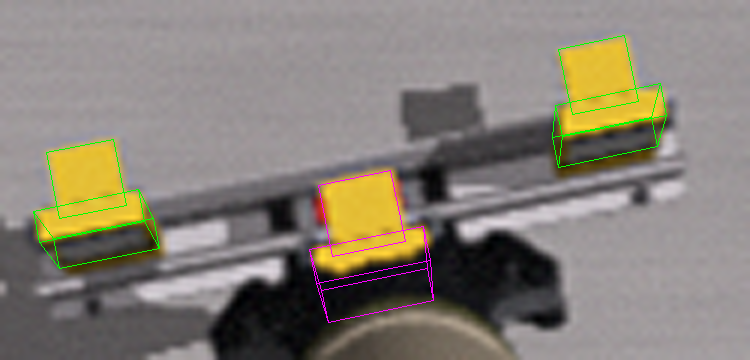

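The models match to about 1 px in both views, for the neighbours and for the held holder. I'll insert stepwise, watching the wrist force.

```bash
cat > press.py <<'E'
from plan import *
M=hR(RY,0).as_matrix()
def to(x,y,z,v):
    P,Q,d=pose(RO+M@[x,y,z+.066],RY,0,A,S_,OFF); robot.move_l(P,Q,v)
    f=M.T@np.array(robot.read_wrist_force())
    print(f'{robot.read_clock():.2f} cmd z {z*1e3:.1f} act {(robot.read_tool_pos()-P)*1e3} F {f.round(1)} w {robot.read_gripper_width():.4f}'); return f
E
python3 - <<'E'
from press import *
np.set_printoptions(precision=2,suppress=True)
to(0,0,.105,.1); to(0,0,.050,.08)
z=.050
for z in [.044,.038,.032,.028,.026,.024,.022,.020,.018]:
    f=to(0,0,z,.03)
    if abs(f[2])>25 or np.hypot(f[0],f[1])>15: print('STOP'); break
E
```

```text
7.99 cmd z 105.0 act [-0.51  0.17 -0.37] F [ 0.2  0.1 -0. ] w 0.0451
8.82 cmd z 50.0 act [0.35 0.32 0.44] F [0.2 0.1 0.1] w 0.0454
9.18 cmd z 44.0 act [-0.1  -0.1  -0.14] F [0.2 0.4 0.5] w 0.0450
9.53 cmd z 38.0 act [-0.23  0.01 -0.41] F [ 0.5 -0.3 -0.2] w 0.0452
9.88 cmd z 32.0 act [-0.19  0.   -0.39] F [ 0.7 -0.3 -0.3] w 0.0454
10.16 cmd z 28.0 act [-0.18  0.   -0.32] F [-0.5 -0.4 -0.6] w 0.0451
10.41 cmd z 26.0 act [-0.08  0.01 -0.15] F [-0.4  0.4 -1.2] w 0.0448
10.66 cmd z 24.0 act [-0.1  -0.02 -0.2 ] F [ 0.3 -0.2 -0.4] w 0.0452
10.91 cmd z 22.0 act [0.37 0.06 0.44] F [-1.   0.   2.6] w 0.0449
11.16 cmd z 20.0 act [0.49 0.06 0.49] F [-1.   0.1  4.4] w 0.0451
11.41 cmd z 18.0 act [0.49 0.1  0.52] F [-0.6  0.4  4.8] w 0.0450
```

Contact came cleanly with the clip at 22 mm, with no side load. I'll continue to the hard stop.

```bash
python3 - <<'E'
from press import *
np.set_printoptions(precision=2,suppress=True)
z=.018
while z>.006:
    z-=.001 if z>.0135 else .0004
    f=to(0,0,z,.02)
    if f[2]>22 or np.hypot(f[0],f[1])>18: print('STOP'); break
robot.pause(.6); print(robot.read_clock(),M.T@np.array(robot.read_wrist_force()))
S,K,T=cap('scene'); I,k,t=cap('top')
F=RO+M@[0,0,.012]
cv2.imwrite('pics/f1.png',np.vstack([cv2.resize(overlay('s',S,K,T,F,RY,(310,165,410,250),4),(400,340)),cv2.resize(overlay('t',I,k,t,F,RY,(255,100,355,165),4),(400,260))]))
E
```

```text
11.66 cmd z 17.0 act [0.49 0.09 0.57] F [ 0.  -0.1  5.2] w 0.0455
11.91 cmd z 16.0 act [0.51 0.09 0.65] F [ 0.1 -0.3  6.2] w 0.0453
12.16 cmd z 15.0 act [0.5  0.12 0.66] F [-0.7  0.3  6.3] w 0.0450
12.41 cmd z 14.0 act [0.57 0.07 0.78] F [-1.1 -0.1  5.8] w 0.0453
12.66 cmd z 13.0 act [0.58 0.13 0.82] F [-1.4 -0.9  6.7] w 0.0449
12.91 cmd z 12.6 act [0.6  0.11 0.88] F [-1.  -0.4  7.8] w 0.0451
13.16 cmd z 12.2 act [0.6  0.12 0.97] F [-2.1 -0.6  8.1] w 0.0449
13.41 cmd z 11.8 act [0.72 0.13 1.32] F [-4.1 -0.4 12.3] w 0.0449
13.66 cmd z 11.4 act [0.83 0.15 1.68] F [-6.6  0.  15.4] w 0.0454
13.91 cmd z 11.0 act [0.93 0.19 2.05] F [-8.6  0.2 17.4] w 0.0453
14.16 cmd z 10.6 act [1.03 0.22 2.42] F [-11.5  -0.2  21.4] w 0.0455
14.41 cmd z 10.2 act [1.13 0.23 2.81] F [-14.    0.2  25. ] w 0.0448
STOP
15.0083 [-14.18   0.02  24.07]
```

View pics/f1.png

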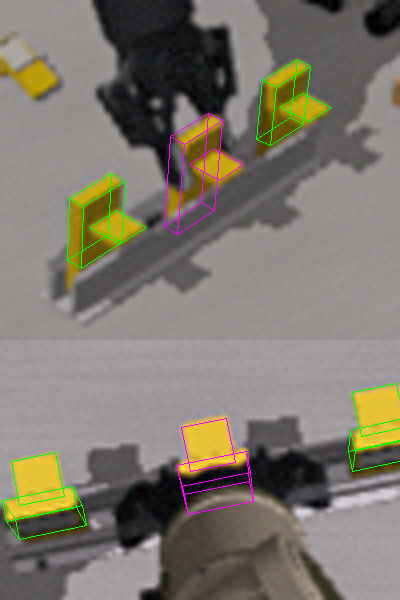

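```bash
python3 - <<'E'
from press import *
print(robot.read_clock(),M.T@np.array(robot.read_wrist_force()),robot.read_gripper_width(),np.abs(robot.read_joint_velocities()).max())
robot.finish_job()
E
```

```text
15.1083 [-13.57416458   0.53715562  25.65352971] 0.0449987134446045 0.002290649926405933
the job is handed in; nothing more can be done
```

I turned the largest label holder upright, card facing the robot's side, and pushed it into the gap in the rail. I handed the job in at 15.1 s with the gripper still holding it down; no verdict is reported.

- **Clip:** the foot met it at 22 mm. The push stayed at about 3–8 N until a hard stop near 12–13 mm, so the clip travelled about 9.5 mm of its 10 mm. This is worked out from forces and arm position, because the clip is hidden once the holder is in.
- **Last force check:** about 25 N downward with the holder still and the grip unchanged at 45 mm. That is above the roughly 9 N spring and well below the 70 N limit.
- **Placement:** in both camera views the holder matched the expected seated pose next to its neighbours to about one pixel (2–3 mm).
- **Other things on the shelf:** the arm stayed clear of them and nothing looked moved in the views I took, but I did not measure them again.
- **Disagreement:** at the stop, a sideways force of about 14 N built up along the rail's x axis as the tilted arm gave slightly, with the tool about 1 mm off its commanded position. I left it, since the holder still looked upright and centred.

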